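# Square a ledger on its pressing board and nip it in the press

## Task

The green ledger sticks out of the front of the nipping press. With the fingertips, push it in along its pressing board until it lies square on the board with its ends flush with the board's to within a few millimetres, and only then push one arm of the ball lever round clockwise, seen from above, until the platen has come down and bears firmly on the ledger; the screw holds the nip by itself, so let go and move clear. Everything is done by pushing, without forcing the lever: lift nothing, and leave the other things on the bench where they are.

Things in the scene. Friction and masses are not known exactly. Their poses are not given: they have to be found in the camera images.
- nipping_press: black iron nipping press, fixed while you work but placed and yawed differently each time. Base 250x420x22 mm; a curved iron neck up to 0.21 m high stands at its left (+y) end and reaches over to the screw. Origin: on the bench under the middle of the base, z up; the vertical screw axis is at x = 0, y = -0.025 in this frame
- pressing_board: fixed plywood pressing board, 362x192x8 mm (x, y, z), on a like board under the platen, centred on the screw. Origin: centre of its underside, on the screw axis; its top is 38 mm above the bench. Its x axis points to the back, slantwise to the right; the end at x = -0.181 shows at the front of the press, 15 to 70 mm (mid-width 45) clear of the platen's edge
- ledger: loose green ledger, a stiff book 360x191x21 mm (x, y, z), 0.7 to 1 kg, flat on the board, x along the board's x. Origin: centre of its underside. It starts 35 to 60 mm too far out (board -x), up to 0.06 rad askew and 10 mm off sideways; slides with about 5 N. Its front end (its x = -0.180), 38 to 59 mm above the bench, is reachable from above. Home: x, y, yaw 0 in the board's frame
- nipping_press_platen: iron platen of the press, a plate 262x285x11 mm that carries the screw and lever and rises and sinks with the lever without turning. Origin: not on the plate but 57 mm below its underside and 25 mm in +y of the screw axis. At the start its underside is 6 to 10 mm above the ledger
- nipping_press_lever (a joint): ball lever's angle about the screw, rad. Starts at 1.40 to 1.75, falls as it turns clockwise from above; lever and platen sink 6.7 mm per rad. The platen meets the ledger at about 0.38. Turning takes 1 to 1.5 N m (up to 13 N at 110 mm from the axis); then resistance climbs within a few hundredths of a rad: push on to about 2 N m (20 N at 100 mm). Friction keeps the nip
- lever_hub (a point): point on the screw axis at mid-height of the lever arms, about 0.28 m above the bench. Two straight round arms about 28 mm thick run out level from here in opposite directions, clear from 25 to 120 mm out
- lever_ball (a point): centre of one of the two iron balls, 57 mm across, at the ends of the lever arms, 152 mm from the screw axis; from lever_hub to lever_ball is the direction of its arm, which at the start points to the right (-y) and ends up pointing to the front. The other ball lies opposite and is alike
- bone_folder: bystander, to be left alone: flat white bone folder, 160x26x4 mm, near the front edge of the bench. Origin: centre of its underside
- notepad: bystander, to be left alone: white notepad, 106x75x11 mm, front right. Origin: centre of its underside
- tea_glass: bystander, to be left alone: clear tea glass, 62 mm across and 86 mm tall, front right corner. Origin: centre of its underside
- stapler: bystander, to be left alone: black desk stapler, 135x34x49 mm, right of the press. Origin: centre of its underside
- thread_spool_3: bystander, to be left alone: large spool of white thread, 58 mm across and 55 mm tall, right of the press towards the back. Origin: centre of its underside
- thread_spool_small: bystander, to be left alone: small spool of cream thread, 50 mm across and 48 mm tall, beside the large one. Origin: centre of its underside
- finishing_tool: bystander, to be left alone: brass finishing tool with a turned wooden handle, 128x30x30 mm, front left on the cutting board. Origin: centre of its underside

How it is judged (in metres and radians):
On the way, in this order (a step that is already met when the one before it is completed fails the run):
1. the ledger lies square and flush on the pressing board while the platen is still off it (x of ledger in the frame of pressing_board between -0.008 and 0.008 m and y of ledger in the frame of pressing_board between -0.015 and 0.015 m and angle between the x axis of ledger and the x axis of pressing_board, either way round below 0.1 rad and contact force between nipping_press_platen and ledger below 2 N), for 0.2 s.
2. the platen bears firmly on the ledger (contact force between nipping_press_platen and ledger above 100 N), for 0.2 s.
At the end, for the whole second after the job is handed in: the ledger lies on the pressing board within 8 mm endways, 15 mm sideways and 0.1 rad of square, at rest, and the platen presses on it with over 100 N by itself (x of ledger in the frame of pressing_board between -0.008 and 0.008 m and y of ledger in the frame of pressing_board between -0.015 and 0.015 m and angle between the x axis of ledger and the x axis of pressing_board, either way round below 0.1 rad and contact force between nipping_press_platen and ledger above 100 N and linear speed of ledger below 0.02 m/s); the robot touches nothing.
It fails at once if the ledger is lifted off the board (over 12 mm) or tipped (z of ledger in the frame of pressing_board above 0.02 m or angle between ledger's own z axis and vertical above 0.15 rad).
It fails at once if the lever or platen is forced or gripped hard (over 60 N from the fingers) (contact force between the fingers and nipping_press_platen above 60 N).
It fails at once if a bystander is moved over 30 mm or picked up (distance of any of bone_folder, notepad, tea_glass, stapler, thread_spool_3, thread_spool_small, finishing_tool from where it was at the start of the episode above 0.03 m).
It also fails if it takes over 58 s, if anything falls off the work surface, if the arm or the gripper's body presses on something with over 40 N, if the wrist force passes 120 N, or if a joint passes its speed limit or range.

## Robot

A 6-joint arm with a two-finger parallel gripper is mounted at the origin on a cart in front of the work surface, level with it; the furniture and walls round the work are solid. World frame = base frame: x ahead of the robot, y to its left, z up, the work surface at z = 0. Lengths are in mm, angles in rad, forces in N, time in s.
With the tool pointing down it reaches from about 275 to 750 mm from the base axis. Payload 10.2 kg.
Tool frame: the origin (TCP) lies at the very end of the fingers, on their centre line; the grasp point (between the pads) lies 19 mm behind it (ctrl.hold_point_z is the distance from the TCP to the grasp point, in mm); z points along the fingers, y is the direction in which the jaws open and shut (so a half turn about z gives the same grasp; the last joint's range is limited). The gripper opens to 85 mm and grips with 20 to 120 N. Pads are 22 mm wide; open, the fingers measure 114 mm over their backs; the gripper's body (76 mm by 85 mm) begins 54 mm behind the grasp point. The pads swing forward as they close: fully open they stand 13 mm farther back than shut.
Start: joints at [-1.435, 0.313, 1.498, -0, 1.331, -0.223], TCP at [184.342, -491.578, 231.294] pointing down, gripper open.
Joint ranges: [-2.94, 2.94], [-0.97, 2.17], [0.19, 2.56], [-1.23, 4.37], [0.02, 3.11], [-2.88, 2.88]. Speed limits (rad/s): [2.39, 2.39, 3.01, 3.14, 3.14, 3.14].

## Interface

Orientations are given as a unit quaternion [w, x, y, z].
In Python, from rig import readout, cams, workorder, spotter, ctrl gives the robot as it stands.
- The arm moves only by the tool step_arm, never from a script. Its argument "plan" is text: rows parted by semicolons, each of 5 numbers parted by spaces: the shift along the tool's x, y, z in cm, then the turn about the tool's z in degrees, then the opening in per cent of the stroke, from 0 (shut) to 100 (fully open). In form: x y z twist gripper; .... A call has 1 to 10 rows; each row is the pose to reach, as a shift and turn from the pose commanded when the call began, along the tool's axes at that moment; what a row does not reach only later rows make up. A row lasts 1/10 s, in which the tool goes at most 50 mm and 8.59 degrees, less where a joint would pass 70% of its speed; a pose out of reach is approached as far as the arm can. A call with a gripper value outside its range is refused whole. The fingers move at their own pace and stop on an object; "grip_force" is the grip in N (left out, the last holds). Time passes only in rows, so rows that repeat a pose let the fingers close. It gives the time, the measured TCP pose, the force and the opening at its end, in the units of the state.
- readout.sense(): the state, without advancing time (a new reading comes with each control period).
- cams.capture(name): name is "side" or "top"; returns (picture, depth): 400x640x3 uint8, red, green, blue; 400x640 float32, mm along the optical axis (not along the pixel's ray), 0 where there is no reading.
- cams.camera_info(name): a dict with "vfov" (degrees; the focal length in pixels is half the picture's height over the tangent of half this angle, whatever the lens; pixels are square), "cx", "cy" (the principal point, pixels), "k1" (the pictures are not rectified: a ray, as slopes to the right and down, at radius r is drawn at 1 + k1 r^2 times it, then the intrinsics apply), "rvec" (rotation vector, rad) and "tvec" (3), from world to camera coordinates, as OpenCV has them. Camera axes: x right, y down, z forward; pixel columns grow to the right and rows downward; lengths in mm; the calibration is good to about 2 mm. A picture is of the moment at which its call begins. camera_info takes no time and is no camera call.
- workorder.finish_job(): hands the job in, once; it reports no verdict.
Trained networks look in the newest picture that a camera, given by its name, has taken for a name from the list of things; names that differ only in an ending like _2 or _b are one class to them, and where a whole thing is asked for, a point or a joint stands for the part that bears it (a point fixed in the world has none). Each returns a list of dicts, best first, with "conf" (0 to 1); they miss things now and then, are a little off and sometimes report something else, mostly with a low value. They report only what shows in the picture. A call takes as long as a camera call.
- spotter.regions_of(camera, target): "pixels" (400x640 bool, what is visible of it) and "extent" ([centre column, centre row, width, height] in pixels, round what is visible of it).
The state is a dict: "time_s": time; "joints": joint angles; "dq": joint speeds; "tau": joint torques, N m; "eef_pos": TCP position; "ee_rot": TCP orientation; "force": force on the tool from outside, world axes, zero at the start; "wrist_torque": the same for the moment, N m; "grip_width": opening from 0.0 (shut) to 1.0 (fully open).
Only numpy, scipy, OpenCV 4.12 (cv2) and the standard library are available. Lean on these libraries where they do the work, as an engineer would, in place of code of your own. Each camera call takes 0.05 s, during which the arm holds its last target. There are 200 camera calls.

## Working session

There is one attempt and no reset: what is moved stays moved. The work goes in short steps, Python scripts to look and compute and a tool call to move; the robot and the scene stay as the last step left them, time stands still between calls to the robot, and variables do not carry over. Pictures are saved under pics/ and viewed, about 8 in all and at most 12, crops included, and the job is handed in when it is done.

Besides the shell and the picture viewer there is one more tool, called after "Emit:" as a command line: name --argument value ..., lists and objects as JSON in quotes. step_arm: Moves the arm, as the interface text tells. Its arguments: {"type":"object","properties":{"plan":{"type":"string"},"grip_force":{"type":"number"}},"required":["plan"]}

```bash
mkdir -p pics; cat > h.py <<'E'
import numpy as np, cv2
from scipy.spatial.transform import Rotation as R
from rig import readout, cams, workorder, spotter, ctrl
def K(n):
    i=cams.camera_info(n); f=200/np.tan(np.radians(i['vfov'])/2)
    return np.array([[f,0,i['cx']],[0,f,i['cy']],[0,0,1.]]),np.array([i['k1'],0,0,0.]),np.array(i['rvec'],float),np.array(i['tvec'],float)
def cloud(n,d):
    k,dist,rv,tv=K(n); v,u=np.mgrid[0:400,0:640]
    p=cv2.undistortPoints(np.stack([u,v],-1).reshape(-1,1,2).astype(float),k,dist).reshape(400,640,2)
    c=np.dstack([p*d[...,None],d]); 
    w=(c-tv.reshape(3))@cv2.Rodrigues(rv)[0]
    w[d<=0]=np.nan; return w
def proj(n,P):
    k,dist,rv,tv=K(n); return cv2.projectPoints(np.array(P,float).reshape(-1,1,3),rv,tv,k,dist)[0].reshape(-1,2)
def save(name,im): cv2.imwrite('pics/'+name+'.png',im[...,::-1])
E
python3 - <<'E'
from h import *
print(readout.sense())
for n in ('top','side'):
    im,d=cams.capture(n); save(n+'0',im); w=cloud(n,d); np.save(n+'0.npy',w)
    print(n,cams.camera_info(n))
    for t in ['ledger','pressing_board','nipping_press_platen','lever_ball','lever_hub','nipping_press','bone_folder','notepad','tea_glass','stapler','thread_spool_3','finishing_tool']:
        for r in spotter.regions_of(n,t)[:3]:
            q=w[r['pixels']]; print(t,round(r['conf'],2),np.round(r['extent']),np.round(np.nanmedian(q,0)),np.round(np.nanpercentile(q,[3,97],axis=0)).tolist())
E
```

```text
{'time_s': 0.0, 'joints': array([-1.43535760e+00,  3.13490784e-01,  1.49844585e+00,  8.06804980e-07,
        1.33099040e+00, -2.23437932e-01]), 'dq': array([-0.00155623, -0.0006403 , -0.0020286 , -0.00117958, -0.00154091,
        0.00036385]), 'tau': array([-9.07719514e-04, -4.12266576e+01, -2.59746248e+01, -1.81861678e-04,
        4.17100178e-03,  1.90785960e-05]), 'eef_pos': array([ 184.32651951, -491.30365404,  230.7109068 ]), 'ee_rot': array([-6.66526996e-04,  9.83943892e-01,  1.78476814e-01,  2.97380373e-05]), 'force': array([-0.1730535 , -0.27433707,  0.21499621]), 'wrist_torque': array([ 0.01932841, -0.0041644 , -0.01830201]), 'grip_width': 1.0008168591192452}
top {'vfov': 47.82831681930543, 'cx': 316.6895790337269, 'cy': 197.32450162522406, 'k1': -0.042513474447770046, 'rvec': array([ 2.1529007 , -2.1635572 ,  0.13287613]), 'tvec': array([  54.52578789,  596.19966297, 1363.17516967])}
ledger 0.77 [292. 183.  71. 125.] [519. 118.  59.] [[464.0, 33.0, 54.0], [564.0, 213.0, 65.0]]
pressing_board 0.87 [327. 115.  62.  19.] [854.  46.  38.] [[830.0, -55.0, 1.0], [888.0, 110.0, 57.
[... 2758 characters left out ...]
7.  60.] [686.  94. 292.] [[666.0, -85.0, 265.0], [716.0, 248.0, 314.0]]
tea_glass 0.71 [392. 204.  16.  27.] [ 431. -290.   56.] [[407.0, -337.0, 5.0], [458.0, -279.0, 84.0]]
tea_glass 0.18 [300. 206.  17.  14.] [ 753. -201.   37.] [[737.0, -230.0, 4.0], [777.0, -189.0, 49.0]]
stapler 0.58 [354. 208.  31.  26.] [ 563. -294.   23.] [[511.0, -360.0, -2.0], [630.0, -262.0, 50.0]]
thread_spool_3 0.61 [390. 204.  17.  30.] [ 431. -290.   56.] [[407.0, -338.0, 6.0], [459.0, -279.0, 84.0]]
thread_spool_3 0.51 [323. 201.  16.  17.] [ 681. -270.   36.] [[663.0, -305.0, 2.0], [708.0, -259.0, 57.0]]
finishing_tool 0.75 [311. 362.  38.  49.] [425. 433.  28.] [[413.0, 378.0, 13.0], [436.0, 494.0, 34.0]]
```

```bash
python3 - <<'E'
from h import *
a=cv2.imread('pics/top0.png')[90:300,180:460]; b=cv2.imread('pics/side0.png')[130:340,180:460]
v=np.vstack([cv2.resize(a,(800,600)),])
cv2.imwrite('pics/t.png',v); cv2.imwrite('pics/s.png',cv2.resize(b,(800,600)))
E
```

```text
(no output)
```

View pics/t.png

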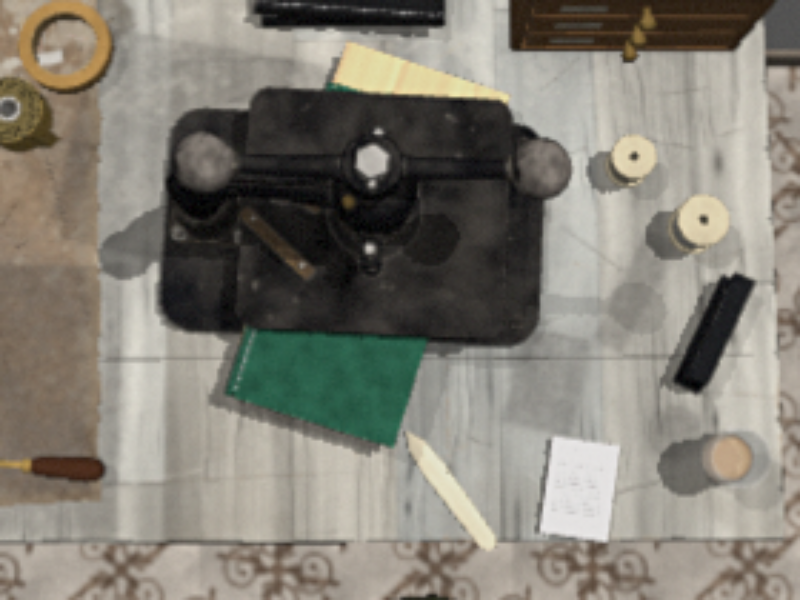

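View pics/s.png

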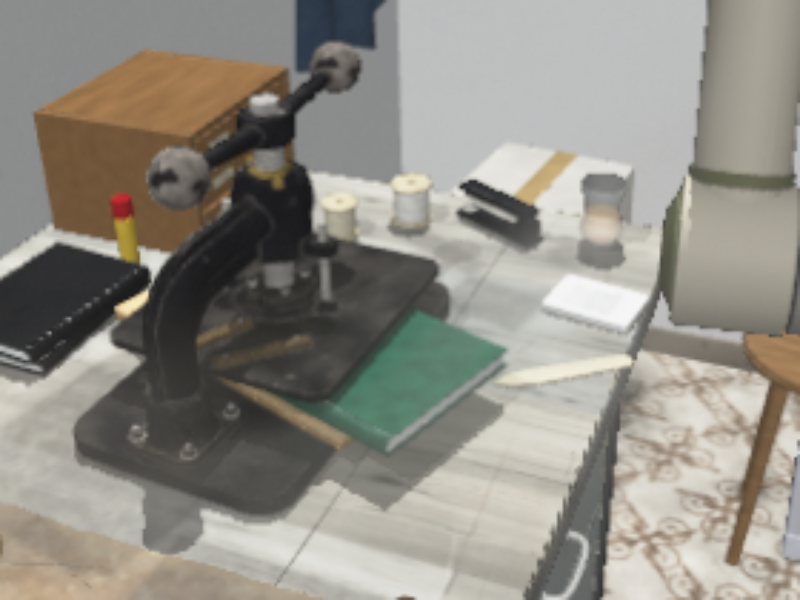

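```bash
cat >> h.py <<'E'
def plane(n,uv,z):
    k,dist,rv,tv=K(n); p=cv2.undistortPoints(np.array(uv,float).reshape(-1,1,2),k,dist).reshape(-1,2)
    Rm=cv2.Rodrigues(rv)[0]; d=np.c_[p,np.ones(len(p))]@Rm; c=-Rm.T@tv.reshape(3)
    return (c+d*((z-c[2])/d[:,2])[:,None])[:,:2]
def green(im):
    h=cv2.cvtColor(im,cv2.COLOR_RGB2HSV); m=((h[...,0]>65)&(h[...,0]<95)&(h[...,1]>100)).astype(np.uint8)
    return m
def biggest(m):
    c=max(cv2.findContours(m,0,cv2.CHAIN_APPROX_NONE)[0],key=cv2.contourArea); return c.reshape(-1,2)
def line(P):  # robust line: point, dir
    vx,vy,x,y=cv2.fitLine(P.astype(np.float32),cv2.DIST_HUBER,0,.1,.1).ravel(); return np.array([x,y]),np.array([vx,vy])
def inter(a,b):
    t=np.linalg.solve(np.c_[a[1],-b[1]],b[0]-a[0]); return a[0]+t[0]*a[1]
E
cat > m.py <<'E'
from h import *
def ledger(n,im):
    c=biggest(green(im)); P=plane(n,c,59); hull=cv2.convexHull(P.astype(np.float32)).reshape(-1,2)
    # front end and both sides by angle of contour segments
    ap=cv2.approxPolyDP(P.astype(np.float32).reshape(-1,1,2),8,True).reshape(-1,2)
    return c,P,ap
if __name__=='__main__':
    for n in ('top','side'):
        im=cv2.imread(f'pics/{n}0.png')[...,::-1].copy()
        c,P,ap=ledger(n,im); print(n,np.round(ap,1).tolist())
        w=np.load(n+'0.npy')
        # balls/hub
        q=w[(w[...,2]>265)&(w[...,2]<330)&(w[...,0]>600)&(w[...,0]<760)&(w[...,1]>-130)&(w[...,1]<280)]
        for lo,hi in((-130,-55),(190,280)):
            b=q[(q[:,1]>lo)&(q[:,1]<hi)]
            from scipy.optimize import least_squares
            s=least_squares(lambda x:np.linalg.norm(b-x,axis=1)-28.5,b.mean(0)-[0,0,15],loss='soft_l1').x
            print('ball',np.round(s,1),len(b))
        h=cv2.cvtColor(im,cv2.COLOR_RGB2HSV)
        # board by colour near known place
        m=((h[...,0]>10)&(h[...,0]<28)&(h[...,1]>70)&(np.abs(w[...,2]-36)<14)&(w[...,0]>480)&(w[...,0]<920)&(w[...,1]>-120)&(w[...,1]<260)).astype(np.uint8)
        for cc in cv2.findContours(m,0,cv2.CHAIN_APPROX_NONE)[0]:
            if cv2.contourArea(cc)>25:
                Pb=plane(n,cc.reshape(-1,2),38)
                print('board',cv2.contourArea(cc),np.round(cv2.approxPolyDP(Pb.astype(np.float32).reshape(-1,1,2),6,True).reshape(-1,2)).tolist())
        z=w[...,2]; q=w[(z>74)&(z<90)&(w[...,0]>520)&(w[...,0]<860)&(w[...,1]>-110)&(w[...,1]<260)]
        r=cv2.minAreaRect(q[:,:2].astype(np.float32)); print('platen',r,np.median(q[:,2]))
E
python3 m.py
```

```text
top [[567.7999877929688, 206.1999969482422], [503.8999938964844, 226.89999389648438], [448.79998779296875, 51.400001525878906], [560.7999877929688, 14.300000190734863], [570.7999877929688, 194.0], [513.0, 214.89999389648438]]
ball [690.9 -82.7 288.1] 377
ball [698.8 221.4 288. ] 390
board 158.0 [[840.0, 49.0], [833.0, -17.0], [853.0, -21.0], [873.0, 33.0]]
board 152.0 [[893.0, 100.0], [850.0, 116.0], [837.0, 59.0], [876.0, 49.0], [843.0, 65.0], [840.0, 81.0], [883.0, 68.0]]
platen ((695.45361328125, 92.82351684570312), (331.42034912109375, 262.0569763183594), 86.78138732910156) 79.26018289632023
side [[769.0999755859375, 679.0], [761.2999877929688, 715.0]]
ball [690.3 -83.2 288.4] 211
ball [698.9 221.1 288.5] 406
board 142.5 [[707.0, 177.0], [551.0, 228.0], [565.0, 211.0], [657.0, 178.0]]
platen ((695.5010986328125, 92.81494140625), (331.96978759765625, 265.6966857910156), 86.38337707519531) 80.0587133493016
```

```bash
cat > f.py <<'E'
from h import *
from scipy.optimize import least_squares
HUB=np.array([694.8,69.2])
def edges(cx,cy,th,L,W):
    c,s=np.cos(th),np.sin(th); X=np.array([c,s]);Y=np.array([-s,c]); o=np.array([cx,cy])
    return o,X,Y
def fit(obs,p0,L,W,tol=9):
    # obs: list of (points, edge) edge in 'b','f','l','r'
    def res(p,O):
        o,X,Y=edges(*p,L,W); r=[]
        for P,e in O:
            r.append({'b':(P-o)@X-L/2,'f':(P-o)@X+L/2,'l':(P-o)@Y-W/2,'r':(P-o)@Y+W/2}[e])
        return np.concatenate(r)
    p=np.array(p0,float)
    for t in (tol+5,tol,5,5):
        O=[(P[np.abs(res(p,[(P,e)]))<t],e) for P,e in obs]
        p=least_squares(lambda q:res(q,O),p,loss='soft_l1',x_scale=[1,1,.01]).x
    return p,[(len(P),e,round(float(np.median(res(p,[(P,e)]))),1)) for P,e in O]
def grow(m): # contour at subpixel outer boundary: upsample mask
    M=cv2.resize(m*255,None,fx=4,fy=4,interpolation=cv2.INTER_LINEAR)>127
    cs=cv2.findContours(M.astype(np.uint8),0,cv2.CHAIN_APPROX_NONE)[0]
    return [(c.reshape(-1,2)+.5)/4-.5 for c in cs if cv2.contourArea(c)>300]
def near(P,e,p,L,W,m=12,tol=14):
    o,X,Y=edges(*p,L,W); a,b=(P-o)@X,(P-o)@Y
    return {'b':(abs(a-L/2)<tol)&(abs(b)<W/2-m),'f':(abs(a+L/2)<tol)&(abs(b)<W/2-m),'l':(abs(b-W/2)<tol)&(abs(a)<L/2-m),'r':(abs(b+W/2)<tol)&(abs(a)<L/2-m)}[e]
def ledger(n,im,w,p0):
    g=green(im); g[~((w[...,2]>46)&(w[...,2]<72)&(w[...,0]>400)&(w[...,0]<900)&(w[...,1]>-80)&(w[...,1]<280))]=0
    P=np.vstack([plane(n,c,59) for c in grow(g)])
    o,X,Y=edges(*p0,360,191); fr=(P-o)@X<-95
    return [(P[near(P,e,p0,360,191)&fr],e) for e in (('f','r','l') if n=='top' else ('f','l'))]
E
python3 - <<'E'
from f import *
p0=(694.8-45*np.cos(-.31)*0-43,69.2+14,-.313)
for n in('top','side'):
    im=cv2.imread(f'pics/{n}0.png')[...,::-1].copy(); w=np.load(n+'0.npy')
    ob=ledger(n,im,w,p0)
    print('ledger',n,fit(ob,p0,360,191))
    for P,e in ob:
        if len(P)>5: a=line(P); d=a[1]; print(e,len(P),np.round(a[0]),np.degrees(np.arctan2(d[1],d[0])))
b0=np.r_[HUB,-.345]
im=cv2.imread('pics/top0.png')[...,::-1].copy(); w=np.load('top0.npy'); h=cv2.cvtColor(im,cv2.COLOR_RGB2HSV)
m=((h[...,0]>10)&(h[...,0]<30)&(h[...,1]>50)&(abs(w[...,2]-36)<16)&(w[...,0]>800)&(w[...,0]<920)&(w[...,1]>-120)&(w[...,1]<160)).astype(np.uint8)
m=cv2.morphologyEx(m,cv2.MORPH_CLOSE,np.ones((3,3),np.uint8))
P=np.vstack([plane('top',c,38) for c in grow(m)])
ob=[(P[near(P,e,b0,362,192)],e) for e in 'bl']
print('board',fit(ob,b0,362,192))
for P,e in ob:
    a=line(P); d=a[1]; print(e,len(P),np.round(a[0]),np.degrees(np.arctan2(d[1],d[0])))
im=cv2.imread('pics/side0.png'); x0,y0,S=225,215,8
v=cv2.resize(im[y0:y0+72,x0:x0+100],None,fx=S,fy=S,interpolation=cv2.INTER_CUBIC)
o,X,Y=edges(*b0,0,0)
for z,c in((38,(0,0,255)),(30,(255,0,0)),(22,(255,0,255))):
    C=[np.r_[o+a*181*X+b*96*Y,z] for a,b in((1,1),(-1,1),(-1,-1))]
    q=((proj('side',C)-[x0,y0]+.5)*S).astype(int); cv2.polylines(v,[q.reshape(-1,1,2)],False,c,1)
cv2.imwrite('pics/s2.png',v)
E
```

```text
ledger top (array([ 6.44138021e+02,  7.91942554e+01, -3.12754213e-01]), [(227, 'f', 0.0), (0, 'r', nan), (151, 'l', -0.1)])
f 235 [475. 140.] 72.02613
r 99 [498.  35.] -17.598703
l 162 [546. 210.] -17.830175
ledger side (array([ 6.518e+02,  8.320e+01, -3.130e-01]), [(0, 'f', nan), (0, 'l', nan)])
board (array([ 6.93730672e+02,  6.91502796e+01, -3.36274251e-01]), [(217, 'b', -0.1), (57, 'l', 0.0)])
b 248 [864.   7.] 70.41448
l 69 [866. 110.] -16.402891
  return _methods._mean(a, axis=axis, dtype=dtype,
  ret = ret.dtype.type(ret / rcount)
```

View pics/s2.png

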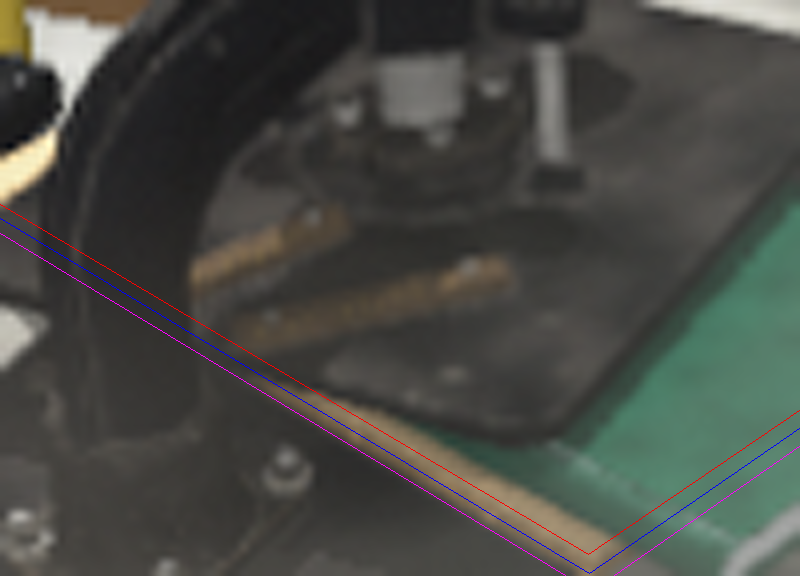

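Emit:
step_arm --plan "22.9 -25.5 0 -70 100;22.9 -25.5 0 -70 100;22.9 -25.5 0 -70 100;22.9 -25.5 0 -70 100;22.9 -25.5 0 -70 100;22.9 -25.5 0 -70 100;22.9 -25.5 0 -70 100;45.8 -51 0 -141.5 100;45.8 -51 0 -141.5 100;45.8 -51 0 -141.5 100"

```text
time_s: 2.3
eef_pos: [364.2, -30.8, 231.7]
ee_rot: [0.001, 0.596, 0.803, 0.0]
force: [0.8, -0.6, -0.5]
grip_width: 1.0
```

Emit:
step_arm --plan "15 11.8 0 -55.2 100;15 11.8 0 -55.2 100;15 11.8 0 -55.2 100;15 11.8 0 -55.2 100;15 11.8 0 -55.2 100;15 11.8 0 -55.2 100;15 11.8 0 -55.2 100;15 11.8 5 -55.2 100;15 11.8 10 -55.2 100;15 11.8 10 -55.2 100"

```text
time_s: 3.3
eef_pos: [431.2, 144.4, 126.9]
ee_rot: [-0.005, 0.159, 0.987, -0.001]
force: [-0.9, -0.1, 0.9]
grip_width: 1.001
```

```bash
python3 - <<'E'
from h import *
s=readout.sense(); print(s['time_s'],s['eef_pos'],s['ee_rot'],s['joints'])
im,d=cams.capture('side'); save('s3',cv2.resize(im[180:340,230:430],(800,640))[:600])
E
```

```text
3.3 [431.24657308 144.36275553 126.9281178 ] [-0.00516981  0.15909506  0.98724904 -0.0011684 ] [ 6.44118791e-02  2.84809904e-01  1.83375450e+00  2.36519834e-05
  1.03362867e+00 -1.18684418e+00]
```

View pics/s3.png

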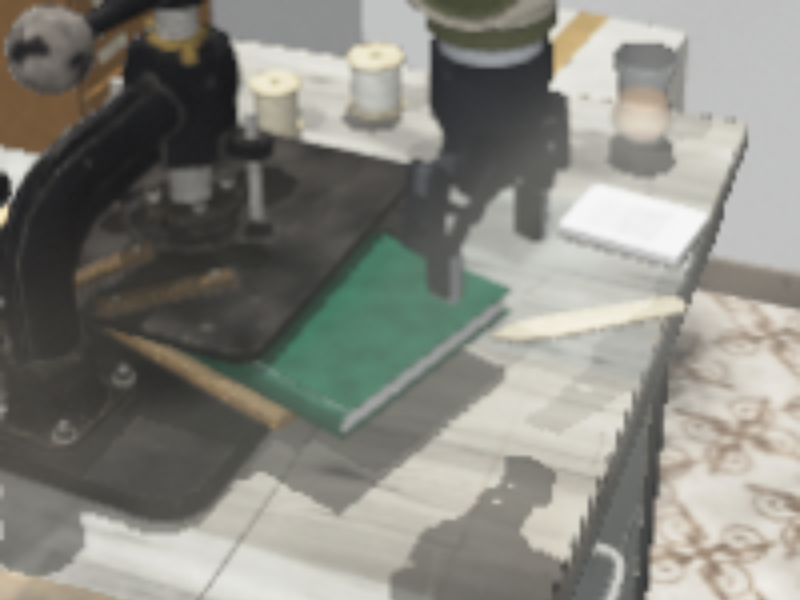

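Emit:
step_arm --plan "0 0 4 0 100;0 0 7 0 100;0 0 9 0 100;0 0 9.7 0 100;0 0 9.7 0 100;0 0 9.7 0 100"

```text
time_s: 3.95
eef_pos: [435.8, 144.7, 36.2]
ee_rot: [0.002, 0.159, 0.987, 0.0]
force: [0.3, -0.7, 0.6]
grip_width: 1.0
```

```bash
python3 - <<'E'
from h import *
s=readout.sense(); print(s['time_s'],s['eef_pos'],s['ee_rot'])
im,d=cams.capture('top'); save('t4',im); w=cloud('top',d)
im,d=cams.capture('side'); ws=cloud('side',d)
save('s4',cv2.resize(im[200:330,250:420],(784,600)))
E
```

```text
3.95 [435.75100306 144.74587388  36.15661109] [1.55603774e-03 1.58970601e-01 9.87282026e-01 3.58130095e-04]
```

View pics/s4.png

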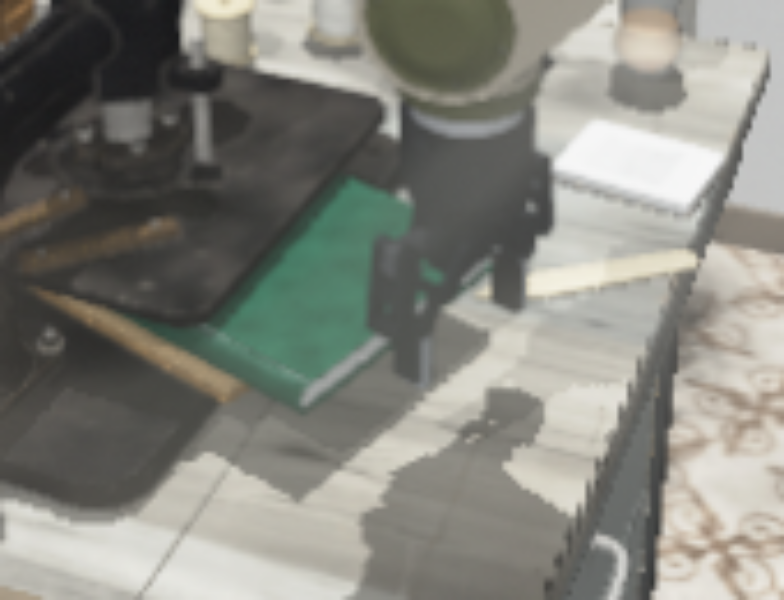

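Emit:
step_arm --plan "-0.8 0 0.6 0 100;-1.6 0 0.6 0 100;-2.2 0 0.6 0 100;-2.5 0 0.6 0 100;-2.8 0 0.6 0 100;-3.1 0 0.6 0 100;-3.4 0 0.6 0 100;-3.7 0 0.6 0 100;-4.0 0.1 0.6 0 100;-4.3 0.1 0.6 0 100"

```text
time_s: 5.05
eef_pos: [474.1, 132.5, 28.0]
ee_rot: [-0.002, 0.159, 0.987, -0.0]
force: [-7.7, 1.9, 3.5]
grip_width: 1.0
```

Emit:
step_arm --plan "-0.3 0 0 0 100;-0.6 0 0 0 100;-0.9 0.1 0 0 100;-1.2 0.1 0 0 100;-1.5 0.1 0 0 100;-1.8 0.2 0 0 100;-2.1 0.2 0 0 100;-2.3 0.2 0 0 100;-2.5 0.2 0 0 100;-2.5 0.2 0 0 100"

```text
time_s: 6.05
eef_pos: [498.7, 126.3, 28.0]
ee_rot: [-0.002, 0.159, 0.987, -0.0]
force: [-4.3, 1.0, 1.8]
grip_width: 1.003
```

```bash
cat > look.py <<'E'
from f import *
import sys
tag,dx=sys.argv[1],float(sys.argv[2])
s=readout.sense(); print(s['time_s'],s['eef_pos'],s['ee_rot'],s['force'])
B=np.r_[HUB,-.338]; X=np.array([np.cos(-.338),np.sin(-.338)]);Y=np.array([-X[1],X[0]])
p0=np.r_[HUB+X*dx-7*Y,-.313]
for n in('top','side'):
    im,d=cams.capture(n); save(n+tag,im); w=cloud(n,d); np.save(n+tag+'.npy',w)
    try:
        p,r=fit(ledger(n,im,w,p0),p0,360,191); e=p[:2]-HUB
        print(n,p,r,'board x,y,skew',e@X,e@Y,p[2]+.338)
    except Exception as ex: print(n,ex)
E
python3 look.py 5 -15
```

```text
6.05 [498.73579759 126.32041132  27.95697332] [-1.67163110e-03  1.58935688e-01  9.87287509e-01 -1.66287670e-04] [-4.33394821  1.02076808  1.81764914]
top [ 6.85463412e+02  7.78378235e+01 -3.07781036e-01] [(27, 'f', -0.2), (98, 'r', 0.0), (0, 'l', nan)] board x,y,skew -11.672631332761592 5.053072296059353 0.030218963745150818
side [ 6.78327497e+02  6.75700755e+01 -3.13000000e-01] [(0, 'f', nan), (0, 'l', nan)] board x,y,skew -14.99999999999992 -6.999999999999977 0.025000000000000022
  return _methods._mean(a, axis=axis, dtype=dtype,
  ret = ret.dtype.type(ret / rcount)
```

Emit:
step_arm --plan "-0.3 0 0 0 100;-0.6 0 0 0 100;-0.8 0 0 0 100;-0.9 0 0 0 100;-0.9 0 0 0 100;-0.9 0 0 0 100"

```text
time_s: 6.75
eef_pos: [507.3, 123.6, 28.0]
ee_rot: [-0.002, 0.159, 0.987, -0.0]
force: [-5.8, 2.0, 2.3]
grip_width: 1.002
```

```bash
python3 look.py 6 -4 2>/dev/null; python3 - <<'E'
import cv2,numpy as np
a=cv2.imread('pics/top6.png')[95:225,220:370]; b=cv2.imread('pics/side6.png')[210:310,215:365]
cv2.imwrite('pics/c6.png',np.hstack([cv2.resize(a,(400,347)),cv2.resize(b,(400,267)) if 0 else cv2.resize(b,(400,347))]))
E
```

```text
6.75 [507.25220682 123.56813691  27.95397016] [-1.60396972e-03  1.58860650e-01  9.87299703e-01 -1.32679285e-04] [-5.78447975  1.98940028  2.30556652]
top [ 6.94358614e+02  7.55980359e+01 -3.04166754e-01] [(26, 'f', -0.2), (87, 'r', 0.0), (0, 'l', nan)] board x,y,skew -2.538006758362853 5.889669515645427 0.03383324561093459
side [ 6.88705115e+02  6.39224654e+01 -3.13000000e-01] [(0, 'f', nan), (0, 'l', nan)] board x,y,skew -4.000000000000002 -6.9999999999999964 0.025000000000000022
```

View pics/c6.png

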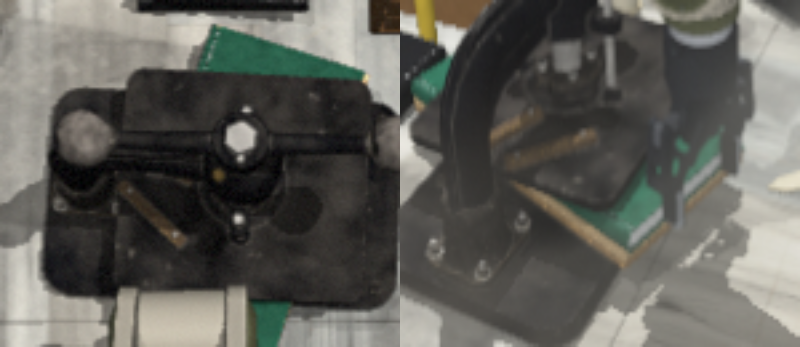

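Emit:
step_arm --plan "1 0 0 0 100;3 0 0 0 100;5 0 0 0 100;6 0 -1 0 100;6 0 -6 0 80;6 0 -11 0 50;6 0 -16 0 0;6 0 -21 0 0;6 0 -26 0 0;6 0 -31 0 0"

```text
time_s: 7.85
eef_pos: [450.6, 142.2, 340.5]
ee_rot: [0.0, 0.159, 0.987, 0.0]
force: [0.8, -0.2, -0.5]
grip_width: 0.003
```

Emit:
step_arm --plan "-4 -6.9 0 -5 0;-8 -13.7 0 -10 0;-12 -20 0 -16.8 0;-16.4 -27.4 0 -16.8 0;-16.4 -27.4 0 -16.8 0;-16.4 -27.4 0 -16.8 0;-16.4 -27.4 0 -16.8 0;-16.4 -27.4 0 -16.8 0;-16.4 -27.4 0 -16.8 0"

```text
time_s: 8.75
eef_pos: [521.0, -169.0, 338.1]
ee_rot: [-0.0, 0.013, 1.0, 0.0]
force: [0.4, -0.6, 0.2]
grip_width: 0.002
```

```bash
python3 look.py 7 -4 2>/dev/null; python3 - <<'E'
from f import *
a=cv2.imread('pics/top7.png')[95:225,220:370]; b=cv2.imread('pics/side7.png')[225:305,240:340]
X=np.array([np.cos(-.338),np.sin(-.338)]);Y=np.array([-X[1],X[0]])
for n in('top','side'):
    im=cv2.imread(f'pics/{n}7.png')[...,::-1].copy(); w=np.load(n+'7.npy')
    g=green(im); g[~((w[...,2]>46)&(w[...,2]<72)&(w[...,0]>400)&(w[...,0]<960)&(w[...,1]>-80)&(w[...,1]<280))]=0
    for c in grow(g):
        P=plane(n,c,59)-HUB; P=np.c_[P@X,P@Y]; print(n,len(P),np.round(cv2.approxPolyDP(P.astype(np.float32).reshape(-1,1,2),5,True).reshape(-1,2)).tolist())
cv2.imwrite('pics/c7.png',np.hstack([cv2.resize(a,(400,347)),cv2.resize(b,(400,347))]))
E
```

```text
8.75 [ 520.95934589 -169.00979944  338.14241035] [-5.57589412e-05  1.31743067e-02  9.99913200e-01  1.61632773e-04] [ 0.35988372 -0.6199278   0.16899748]
top [ 6.93365506e+02  7.48914753e+01 -3.09292577e-01] [(226, 'f', -0.0), (87, 'r', 0.3), (15, 'l', -3.8)] board x,y,skew -3.240628672032697 4.893770594804554 0.028707423425760104
side [ 6.88705115e+02  6.39224654e+01 -3.13000000e-01] [(0, 'f', nan), (0, 'l', nan)] board x,y,skew -4.000000000000002 -6.9999999999999964 0.025000000000000022
top 646 [[-185.0, 88.0], [-180.0, -96.0], [-108.0, -94.0], [-160.0, 93.0]]
top 580 [[124.0, 97.0], [114.0, 92.0], [122.0, 88.0], [116.0, 86.0], [170.0, -88.0], [177.0, -82.0], [171.0, 95.0]]
side 88 [[172.0, 102.0], [156.0, 109.0], [133.0, 106.0], [144.0, 94.0], [142.0, 100.0], [164.0, 95.0]]
side 134 [[178.0, 49.0], [177.0, 83.0], [145.0, 85.0], [135.0, 92.0], [138.0, 77.0], [173.0, 44.0]]
```

View pics/c7.png

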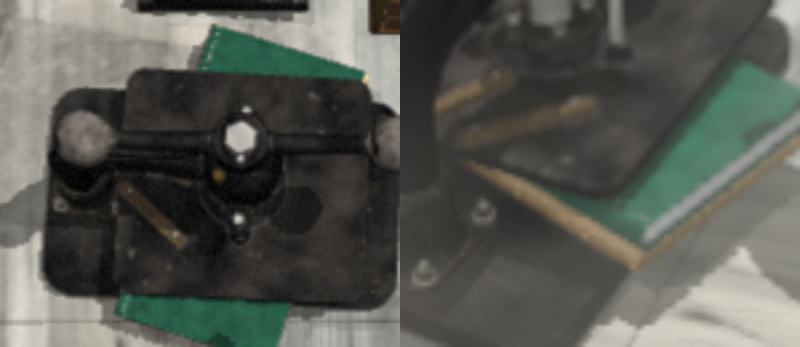

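```bash
python3 - <<'E'
from f import *
X=np.array([np.cos(-.338),np.sin(-.338)]);Y=np.array([-X[1],X[0]])
for n in('side','top'):
    w=np.load(n+'7.npy').reshape(-1,3); q=np.c_[(w[:,:2]-HUB)@X,(w[:,:2]-HUB)@Y,w[:,2]]
    for yl,yh in((-90,-40),(-40,0),(0,40),(40,88)):
        for zl,zh in((23,29),(29,36),(41,48),(48,56)):
            s=q[(q[:,0]>-205)&(q[:,0]<-150)&(q[:,1]>yl)&(q[:,1]<yh)&(q[:,2]>zl)&(q[:,2]<zh)]
            if len(s)>4: print(n,yl,zl,len(s),np.round(np.percentile(s[:,0],[25,50,75]),1))
    # sides
    for zl,zh in((23,29),(29,36),(41,48),(48,56)):
        s=q[(q[:,0]>-175)&(q[:,0]<-100)&(q[:,1]>75)&(q[:,1]<115)&(q[:,2]>zl)&(q[:,2]<zh)]
        if len(s)>4: print(n,'left',zl,len(s),np.round(np.percentile(s[:,1],[25,50,75]),1))
E
```

```text
side -90 23 10 [-178.1 -177.8 -176.9]
side -90 29 22 [-179.  -177.9 -177.4]
side -90 41 29 [-180.  -178.3 -177.2]
side -90 48 15 [-179.4 -178.8 -178.1]
side -40 23 6 [-178.9 -178.8 -177.9]
side -40 29 18 [-179.2 -178.6 -178.2]
side -40 41 24 [-180.5 -179.  -178.2]
side -40 48 21 [-179.2 -178.8 -177.9]
side 0 23 8 [-180.7 -180.1 -179.4]
side 0 29 17 [-180.9 -180.7 -180.4]
side 0 41 28 [-184.3 -182.2 -180.5]
side 0 48 18 [-182.1 -181.5 -181.1]
side 40 23 14 [-181.2 -180.5 -180.1]
side 40 29 21 [-181.8 -181.3 -180.6]
side 40 41 36 [-184.  -182.8 -181.1]
side 40 48 24 [-182.7 -182.1 -181.7]
side left 23 100 [ 95.6 101.9 109.2]
side left 29 37 [93.7 94.6 95. ]
side left 41 16 [92.3 92.8 93.7]
side left 48 46 [93.2 93.9 94.7]
top -90 48 13 [-173.7 -168.8 -158.3]
top -40 48 13 [-178.1 -174.3 -161.9]
top 0 48 9 [-169.9 -165.1 -164. ]
top 40 41 5 [-186.3 -186.3 -185.6]
top 40 48 16 [-179.1 -167.2 -156.6]
top left 23 11 [102.1 104.8 108.1]
```

Emit:
step_arm --plan "-4 2.9 -1 0 0;-8 5.8 -1 0 0;-12 8.7 -1 0 0;-16 11.6 -1 0 0;-19 13.5 -1 0 0;-20.5 14.5 -1 0 0;-20.5 14.5 -1 0 0;-20.5 14.5 -1 0 0;-20.5 14.5 -1 0 0"

```text
time_s: 9.75
eef_pos: [729.1, -30.1, 349.6]
ee_rot: [0.0, 0.013, 1.0, -0.0]
force: [-0.1, -0.1, -0.2]
grip_width: -0.005
```

```bash
python3 - <<'E'
from h import *
s=readout.sense(); print(s['time_s'],s['eef_pos'],s['ee_rot'],s['joints'])
a,d=cams.capture('top'); b,d2=cams.capture('side')
a=a[100:230,240:390];b=b[110:240,220:370]
save('c8',np.hstack([cv2.resize(a,(400,347)),cv2.resize(b,(400,347))]))
E
```

```text
9.75 [729.05596933 -30.1347899  349.62166956] [ 4.87915139e-04  1.32577079e-02  9.99911979e-01 -1.70981331e-04] [-2.01323997e-01  8.93023053e-01  2.52673097e-01 -1.68410583e-04
  1.99487394e+00 -1.74567350e+00]
```

View pics/c8.png

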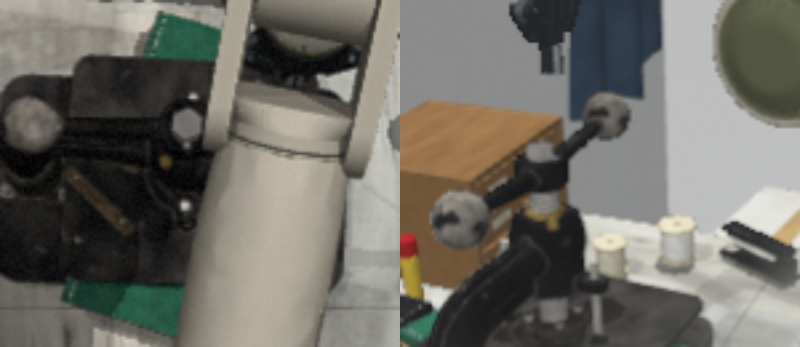

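Emit:
step_arm --plan "0 0 3 0 0;0 0 6 0 0;0 0 8 0 0;0 0 8.2 0 0;0 0 8.2 0 0"

```text
time_s: 10.35
eef_pos: [729.6, -30.3, 267.7]
ee_rot: [0.001, 0.013, 1.0, -0.0]
force: [0.2, -1.1, 0.8]
grip_width: 0.0
```

```bash
cat > arc.py <<'E'
# print rows: arc plan. args: r, t(offset tangential), a0 deg list start, total cw deg, rows, z
from h import *
import sys
HUB=np.array([694.8,69.2])
def rows(r,t,a1,z1,n,p=None,y=None,z=None):
    s=readout.sense(); p=s['eef_pos'] if p is None else p
    w,x,yq,zq=s['ee_rot']; yaw=2*np.arctan2(yq,x)
    d=p[:2]-HUB
    # current arm-frame angle from tool yaw (tool -x = cw tangent): yaw = a+270deg
    a0=np.degrees(yaw)-270
    X=np.array([np.cos(yaw),np.sin(yaw)]);Y=np.array([np.sin(yaw),-np.cos(yaw)])
    u0=np.array([np.cos(np.radians(a0)),np.sin(np.radians(a0))]);n0=np.array([-u0[1],u0[0]])
    r0,t0=d@u0,d@n0; print('now a,r,t,z',a0,r0,t0,p[2],'force',s['force'],'tangential',s['force']@np.r_[n0,0],'t',s['time_s'])
    out=[]
    for i in range(1,n+1):
        f=i/n; a=np.radians(a0+f*(a1-a0)); u=np.array([np.cos(a),np.sin(a)]);m=np.array([-u[1],u[0]])
        q=HUB+(r0+f*(r-r0))*u+(t0+f*(t-t0))*m-p[:2]
        out.append(f"{q@X/10:.2f} {q@Y/10:.2f} {-(z1-p[2])*f/10:.2f} {-(f*(a1-a0)):.1f} 0")
    print(';'.join(out))
if __name__=='__main__':
    r,t,a1,z1,n=map(float,sys.argv[1:6]); rows(r,t,a1,z1,int(n))
E
python3 arc.py 97 26 -91.5 268 5; python3 arc.py 97 25 -105 268 10
```

```text
now a,r,t,z -91.5296693480087 98.4990095149422 37.44089546453866 267.6596560234792 force [ 0.22085625 -1.14921328  0.78504524] tangential 0.2514553275704057 t 10.35
0.23 0.03 -0.01 -0.0 0;0.46 0.06 -0.01 -0.0 0;0.68 0.09 -0.02 -0.0 0;0.91 0.12 -0.03 -0.0 0;1.14 0.15 -0.03 -0.0 0
now a,r,t,z -91.5296693480087 98.4990095149422 37.44089546453866 267.6596560234792 force [ 0.22085625 -1.14921328  0.78504524] tangential 0.2514553275704057 t 10.35
0.36 -0.07 -0.00 1.3 0;0.71 -0.12 -0.01 2.7 0;1.07 -0.17 -0.01 4.0 0;1.43 -0.20 -0.01 5.4 0;1.79 -0.22 -0.02 6.7 0;2.15 -0.23 -0.02 8.1 0;2.51 -0.23 -0.02 9.4 0;2.86 -0.22 -0.03 10.8 0;3.22 -0.20 -0.03 12.1 0;3.57 -0.17 -0.03 13.5 0
```

Emit:
step_arm --plan "0.36 -0.07 0 1.3 0;0.71 -0.12 0 2.7 0;1.07 -0.17 0 4.0 0;1.43 -0.20 0 5.4 0;1.79 -0.22 0 6.7 0;2.15 -0.23 0 8.1 0;2.51 -0.23 0 9.4 0;2.86 -0.22 0 10.8 0;3.22 -0.20 0 12.1 0;3.57 -0.17 0 13.5 0"

```text
time_s: 11.35
eef_pos: [695.6, -32.6, 265.7]
ee_rot: [0.003, 0.132, 0.991, -0.001]
force: [13.5, -8.5, -7.5]
grip_width: 0.004
```

```bash
python3 arc.py 97 25 -125 268 10
```

```text
now a,r,t,z -105.19276934463264 97.97591206214544 27.482438703317435 265.7302334017327 force [13.46435743 -8.52932935 -7.54031539] tangential 15.22903151695841 t 11.35
0.36 -0.08 -0.02 2.0 0;0.73 -0.14 -0.05 4.0 0;1.10 -0.20 -0.07 5.9 0;1.47 -0.23 -0.09 7.9 0;1.84 -0.26 -0.11 9.9 0;2.21 -0.27 -0.14 11.9 0;2.58 -0.27 -0.16 13.9 0;2.95 -0.25 -0.18 15.8 0;3.32 -0.22 -0.20 17.8 0;3.68 -0.18 -0.23 19.8 0
```

Emit:
step_arm --plan "0.36 -0.08 0 2.0 0;0.73 -0.14 0 4.0 0;1.10 -0.20 0 5.9 0;1.47 -0.23 0 7.9 0;1.84 -0.26 0 9.9 0;2.21 -0.27 0 11.9 0;2.58 -0.27 0 13.9 0;2.95 -0.25 0 15.8 0;3.32 -0.22 0 17.8 0;3.68 -0.18 0 19.8 0"

```text
time_s: 12.35
eef_pos: [659.1, -25.3, 264.5]
ee_rot: [0.002, 0.301, 0.954, -0.001]
force: [13.7, -10.3, -11.7]
grip_width: 0.001
```

```bash
python3 arc.py 97 25 -142 266 10
```

```text
now a,r,t,z -125.05629021300666 97.8432982712757 25.094250725404578 264.482640436326 force [ 13.69034477 -10.33507963 -11.72696551] tangential 17.143026551981006 t 12.35
0.29 -0.06 -0.02 1.7 0;0.58 -0.11 -0.03 3.4 0;0.88 -0.16 -0.05 5.1 0;1.17 -0.19 -0.06 6.8 0;1.47 -0.22 -0.08 8.5 0;1.76 -0.24 -0.09 10.2 0;2.06 -0.25 -0.11 11.9 0;2.35 -0.25 -0.12 13.6 0;2.65 -0.24 -0.14 15.2 0;2.94 -0.22 -0.15 16.9 0
```

Emit:
step_arm --plan "0.29 -0.06 0.02 1.7 0;0.58 -0.11 0.04 3.4 0;0.88 -0.16 0.06 5.1 0;1.17 -0.19 0.08 6.8 0;1.47 -0.22 0.1 8.5 0;1.76 -0.24 0.12 10.2 0;2.06 -0.25 0.14 11.9 0;2.35 -0.25 0.16 13.6 0;2.65 -0.24 0.18 15.2 0;2.94 -0.22 0.2 16.9 0"

```text
time_s: 13.35
eef_pos: [633.4, -10.8, 262.6]
ee_rot: [0.001, 0.438, 0.899, -0.002]
force: [9.3, -14.0, -10.6]
grip_width: -0.001
```

```bash
python3 arc.py 97 25 -152 261.5 10
```

```text
now a,r,t,z -141.95950248570196 97.67927546829377 25.195382145308507 262.60502479510865 force [  9.2584201  -14.04102864 -10.57320024] tangential 16.763576611405714 t 13.35
0.17 -0.04 0.01 1.0 0;0.35 -0.07 0.02 2.0 0;0.52 -0.10 0.03 3.0 0;0.70 -0.12 0.04 4.0 0;0.87 -0.15 0.06 5.0 0;1.05 -0.17 0.07 6.0 0;1.22 -0.19 0.08 7.0 0;1.40 -0.20 0.09 8.0 0;1.57 -0.21 0.10 9.0 0;1.75 -0.22 0.11 10.0 0
```

Emit:
step_arm --plan "0.17 -0.04 0.01 1.0 0;0.35 -0.07 0.02 2.0 0;0.52 -0.10 0.03 3.0 0;0.70 -0.12 0.04 4.0 0;0.87 -0.15 0.06 5.0 0;1.05 -0.17 0.07 6.0 0;1.22 -0.19 0.08 7.0 0;1.40 -0.20 0.09 8.0 0;1.57 -0.21 0.10 9.0 0;1.75 -0.22 0.11 10.0 0"

```text
time_s: 14.35
eef_pos: [620.5, 1.2, 261.5]
ee_rot: [0.001, 0.515, 0.857, -0.002]
force: [6.3, -14.6, -11.2]
grip_width: 0.003
```

```bash
python3 arc.py 97 25 -158 260.5 8
```

```text
now a,r,t,z -151.9442896334486 97.60447344044965 25.06855588476492 261.4757104643747 force [  6.29476232 -14.6123974  -11.15872001] tangential 15.855919394237661 t 14.35
0.13 -0.02 0.01 0.8 0;0.26 -0.05 0.02 1.5 0;0.39 -0.07 0.04 2.3 0;0.52 -0.09 0.05 3.0 0;0.65 -0.11 0.06 3.8 0;0.78 -0.12 0.07 4.5 0;0.91 -0.14 0.09 5.3 0;1.04 -0.15 0.10 6.1 0
```

Emit:
step_arm --plan "0.13 -0.02 0.01 0.8 0;0.26 -0.05 0.02 1.5 0;0.39 -0.07 0.04 2.3 0;0.52 -0.09 0.05 3.0 0;0.65 -0.11 0.06 3.8 0;0.78 -0.12 0.07 4.5 0;0.91 -0.14 0.09 5.3 0;1.04 -0.15 0.10 6.1 0"

```text
time_s: 15.15
eef_pos: [613.8, 9.4, 260.8]
ee_rot: [0.001, 0.559, 0.829, -0.003]
force: [3.6, -16.6, -8.5]
grip_width: 0.002
```

```bash
python3 arc.py 97 25 -163 260 7
```

```text
now a,r,t,z -158.04201136384617 97.47152447671421 25.227201779653324 260.75710998081234 force [  3.58847039 -16.56588993  -8.54308527] tangential 16.705996497491522 t 15.15
0.12 -0.02 0.01 0.7 0;0.25 -0.05 0.02 1.4 0;0.37 -0.07 0.03 2.1 0;0.50 -0.09 0.04 2.8 0;0.62 -0.10 0.05 3.5 0;0.75 -0.12 0.06 4.2 0;0.87 -0.13 0.08 5.0 0
```

Emit:
step_arm --plan "0.12 -0.02 0.01 0.7 0;0.25 -0.05 0.02 1.4 0;0.37 -0.07 0.03 2.1 0;0.50 -0.09 0.04 2.8 0"

```text
time_s: 15.55
eef_pos: [611.0, 13.6, 260.4]
ee_rot: [0.001, 0.58, 0.815, -0.003]
force: [2.0, -16.6, -8.2]
grip_width: 0.003
```

```bash
python3 arc.py 97 25 -164 260 5
```

```text
now a,r,t,z -160.83917473976868 97.45956171349157 25.021245278385646 260.39348075337426 force [  2.01341623 -16.61292372  -8.15711809] tangential 16.35342967280968 t 15.55
0.11 -0.02 0.01 0.6 0;0.22 -0.03 0.02 1.3 0;0.32 -0.05 0.02 1.9 0;0.43 -0.06 0.03 2.5 0;0.54 -0.08 0.04 3.2 0
```

Emit:
step_arm --plan "0.11 -0.02 0.01 0.6 0;0.22 -0.03 0.02 1.3 0;0.32 -0.05 0.02 1.9 0;0.43 -0.06 0.03 2.5 0;0.54 -0.08 0.04 3.2 0"

```text
time_s: 16.05
eef_pos: [608.1, 18.3, 260.0]
ee_rot: [0.001, 0.602, 0.798, -0.003]
force: [-0.2, -17.9, -7.1]
grip_width: -0.0
```

```bash
python3 arc.py 97 25 -167 259.5 5
```

```text
now a,r,t,z -164.035699193462 97.40126304251514 25.08202385654665 260.01655558708745 force [ -0.22616028 -17.93128353  -7.09592659] tangential 17.17752945281665 t 16.05
0.10 -0.02 0.01 0.6 0;0.21 -0.03 0.02 1.2 0;0.31 -0.05 0.03 1.8 0;0.41 -0.06 0.04 2.4 0;0.51 -0.08 0.05 3.0 0
```

Emit:
step_arm --plan "0.10 -0.02 0.01 0.6 0;0.21 -0.03 0.02 1.2 0;0.31 -0.05 0.03 1.8 0;0.41 -0.06 0.04 2.4 0;0.51 -0.08 0.05 3.0 0"

```text
time_s: 16.55
eef_pos: [606.3, 21.0, 259.9]
ee_rot: [0.003, 0.623, 0.782, -0.005]
force: [2.2, -29.5, -6.9]
grip_width: -0.001
```

```bash
python3 arc.py 97 25 -170 259.5 5
```

```text
now a,r,t,z -167.09849297643473 97.01981158848864 27.19540336014478 259.8605911760481 force [  2.18438504 -29.47473374  -6.94327814] tangential 29.218373786313713 t 16.55
0.14 -0.03 0.01 0.6 0;0.28 -0.05 0.01 1.2 0;0.43 -0.07 0.02 1.7 0;0.57 -0.09 0.03 2.3 0;0.71 -0.11 0.04 2.9 0
```

Emit:
step_arm --plan "0.05 0 0 0 0;0.05 0 0 0 0;0.05 0 0 0 0;0.05 0 0 0 0"

```text
time_s: 16.95
eef_pos: [606.3, 21.0, 259.9]
ee_rot: [0.003, 0.623, 0.782, -0.005]
force: [1.2, -26.9, -7.6]
grip_width: -0.0
```

```bash
python3 arc.py 97 25 -167 259.5 2
```

```text
now a,r,t,z -167.10633651931397 97.0276522979252 27.220105209869253 259.8932604809865 force [  1.18102655 -26.88088055  -7.58365413] tangential 26.466639752572323 t 16.95
0.10 0.00 0.02 -0.1 0;0.20 0.01 0.04 -0.1 0
```

Emit:
step_arm --plan "-0.3 0 0 0 0;-0.8 0 0 0 0;-1.5 0 0 0 0;-3 0 0 0 0;-5 0 0 0 0;-5 0 -4 0 0;-5 0 -8 0 0;-8 0 -9 0 0;-12 0 -9 0 0;-16 0 -9 0 0"

```text
time_s: 17.95
eef_pos: [643.1, -131.0, 351.5]
ee_rot: [0.001, 0.621, 0.784, 0.0]
force: [0.3, 0.5, 0.4]
grip_width: 0.002
```

```bash
python3 look.py 9 -3 2>/dev/null; python3 - <<'E'
from f import *
X=np.array([np.cos(-.338),np.sin(-.338)]);Y=np.array([-X[1],X[0]])
w=np.load('side9.npy').reshape(-1,3); q=np.c_[(w[:,:2]-HUB)@X,(w[:,:2]-HUB)@Y,w[:,2]]
for yl,yh in((-90,-40),(-40,0),(0,40),(40,88)):
    for zl,zh in((23,36),(41,56)):
        s=q[(q[:,0]>-205)&(q[:,0]<-150)&(q[:,1]>yl)&(q[:,1]<yh)&(q[:,2]>zl)&(q[:,2]<zh)]
        if len(s)>4: print(yl,zl,len(s),np.round(np.median(s[:,0]),1))
for k in('7','9'):
    for n in('top','side'):
        w=np.load(n+k+'.npy'); s=w[(w[...,2]>60)&(w[...,2]<92)&(w[...,0]>580)&(w[...,0]<640)&(w[...,1]>-40)&(w[...,1]<150)]; print(k,n,'platen z',np.median(s[:,2]),len(s))
a=cv2.imread('pics/top9.png')[95:225,220:370]; b=cv2.imread('pics/side9.png')[130:310,200:400]
cv2.imwrite('pics/c9.png',np.hstack([cv2.resize(a,(400,347)),cv2.resize(b,(400,347))]))
E
```

```text
17.95 [ 643.08297682 -131.018096    351.49015088] [6.04774001e-04 6.21094463e-01 7.83735469e-01 1.33144006e-04] [0.3113546  0.54944838 0.37322173]
top [ 6.93343364e+02  7.34126141e+01 -3.18002249e-01] [(227, 'f', 0.0), (51, 'r', 0.3), (9, 'l', -4.2)] board x,y,skew -2.771125591553199 3.491241607075366 0.019997750520886093
side [ 6.89648534e+02  6.35908645e+01 -3.13000000e-01] [(0, 'f', nan), (0, 'l', nan)] board x,y,skew -2.9999999999999067 -6.999999999999977 0.025000000000000022
-90 23 30 -178.2
-90 41 44 -178.5
-40 23 25 -178.4
-40 41 47 -179.0
0 23 27 -180.5
0 41 47 -181.7
40 23 35 -181.3
40 41 63 -182.2
7 top platen z 79.19827157185404 1223
7 side platen z 79.02984277707284 646
9 top platen z 70.65149302605222 989
9 side platen z 70.7026299932759 666
```

View pics/c9.png

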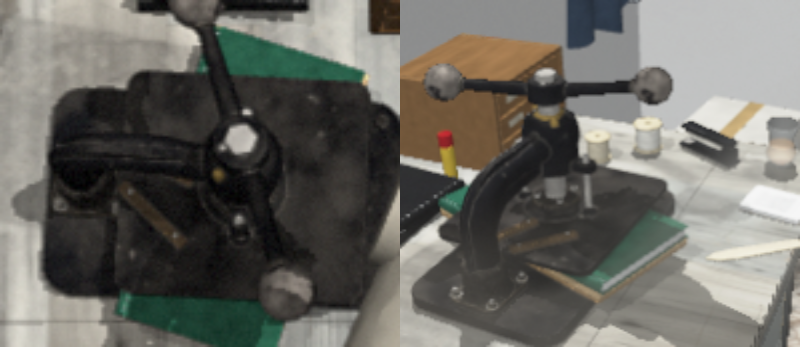

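```bash
python3 -c "
from rig import workorder; print(workorder.finish_job())"
```

```text
the job is handed in; nothing more can be done
None
```

I pushed the ledger home with the open fingertips. Then I swept the right lever arm about 74° clockwise until it resisted firmly, let go, moved clear and handed the job in at about 18 s.

**Ledger:** side-camera depth puts its front end within about 1 mm of the board's along the whole width. The top-camera fit gives it about 3 mm short endways. Skew came out at about 0.02 rad.

**Sideways position:** this is less certain. The top fit says about +3.5 mm and side depth about −1 mm, because the visible green is about 10 mm narrower than the book. Either value is well inside the limit. The automatic edge fit in the side picture found no points, so I used depth there instead.

**Platen:** it sank from 79 to 70.7 mm at its top, which puts the underside at about 59.7 mm on the ledger's 59 mm.

**Lever:** the push rose from about 17 N while turning to 27–29 N at 97 mm, about 2.6 N m held. That is above the suggested 2 N m and well below the 60 N limit. After release the lever stayed put in the picture, and the tool force was about zero.

**Not checked:** I could not measure the platen's 100 N on the ledger directly. It is inferred from the lever torque and the platen height. The bystanders I could see in the last picture looked unmoved, but I did not measure them.

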